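# Pocket tin through the drop-box flap

### The arm

A 7-joint arm with a two-finger parallel gripper is mounted at the origin on the work surface. World frame = base frame: x ahead of the robot, y to its left, z up, the work surface at z = 0. Lengths are in m, angles in rad, forces in N, time in s.
With the tool pointing down it reaches from about 0.35 to 0.9 m from the base axis. Payload 8.1 kg.
Tool frame: the origin (TCP) lies on the centre line of the jaws, within the pads' length; the fingertips stand 17 mm ahead of it and the grasp point (between the pads) lies 2 mm behind it; z points along the fingers, y is the direction in which the jaws open and shut (so a half turn about z gives the same grasp; the last joint's range is limited). The gripper opens to 92 mm and grips with 3 to 60 N. Pads are 19 mm wide; open, the fingers measure 130 mm over their backs; the gripper's body (75 mm by 190 mm) begins 47 mm behind the grasp point.
Start: joints at [-1.387, 0.434, 0.025, 1.573, -0.012, 1.134, -0.075], TCP at [0.177, 0.599, 0.244] pointing down, gripper open.
Joint ranges: [-2.62, 2.62], [-0.44, 2.09], [-1.27, 1.32], [0.08, 2.57], [-1.32, 4.46], [0.12, 2], [-2.74, 2.74]. Speed limits (rad/s): [2.22, 2.22, 3.01, 3.01, 3.14, 3.14, 3.14].

### API

Orientations are given as a rotation vector (axis times angle).
In Python, from cell import arm, imaging, job gives the robot as it stands.
- The arm moves only by the tool jog_arm, never from a script. Its argument "moves" is a list of rows, each an object with "fingers": the closure, from -1 (fully open) to 1 (shut); "xyz": the shift along the tool's x, y, z in cm, a list of three; "angular": the turn, a rotation vector about the tool's x, y, z in rad, a list of three. In form: [{"fingers": fingers, "xyz": [dx, dy, dz], "angular": [ax, ay, az]}, ...]. A call has 1 to 12 rows; each row is the pose to reach, as a shift and turn from the pose commanded when the call began, along the tool's axes at that moment; what a row does not reach only later rows make up. A row lasts 1/8 s, in which the tool goes at most 62.5 mm and 10.7 degrees, less where a joint would pass 70% of its speed; a pose out of reach is approached as far as the arm can. A call with a gripper value outside its range is refused whole. The fingers move at their own pace and stop on an object; "grip_force" is the grip in N (left out, the last holds). Time passes only in rows, so rows that repeat a pose let the fingers close. It gives the time, the measured TCP pose, the force and the opening at its end, in the units of the state.
- arm.observe(): the state, without advancing time (a new reading comes with each control period).
- imaging.get_image(name): name is "scene" or "top" or "wrist"; returns the picture (384x512x3 uint8, red, green, blue); there is no depth.
- imaging.camera_params(name): a dict with "fx", "fy", "cx", "cy" (pixels), "dist" ([k1, k2, p1, p2, k3] as OpenCV has them; the pictures are not rectified), "rvec" (rotation vector, rad) and "tvec" (3), from world to camera coordinates, as OpenCV has them; the wrist camera has in their place "hand_eye" (4x4, takes a point from camera to tool coordinates, whose origin is the TCP and whose axes are the flange's). Camera axes: x right, y down, z forward; pixel columns grow to the right and rows downward; lengths in m; the calibration is good to about 2 mm. A picture is of the moment at which its call begins: read the wrist's pose just before it. camera_params takes no time and is no camera call.
- job.sign_off(): hands the job in, once; it reports no verdict.
The state is a dict: "clock": time; "joints": joint angles; "dq": joint speeds; "joint_efforts": joint torques, N m; "position": TCP position; "ee_rot": TCP orientation; "force": force on the tool from outside, world axes, zero at the start; "ft_torque": the same for the moment, N m; "width": opening from 0.0 (shut) to 1.0 (fully open).
Only numpy, scipy, OpenCV 4.12 (cv2) and the standard library are available. Lean on these libraries where they do the work, as an engineer would, in place of code of your own. Each camera call takes 0.05 s, during which the arm holds its last target. There are 200 camera calls.

### The job

Push the self-closing flap of the drop box open with one finger and keep it open while the other finger pushes the small round tin along the shelf, over the lip and into the box; open the flap clearly before the tin reaches the lip, and let go of it only once the tin has dropped in. Then draw back so that the flap falls fully shut. Only push: do not pinch, lift or carry the tin, and leave everything else standing around, also on the shelf, where it is.

Things in the scene. Friction and masses are not known exactly. Their poses are not given: they have to be found in the camera images.
- dropbox: Plywood pocket-finds drop box, fixed. Origin at table level under the middle of the lip (rear edge of its landing shelf); x points level from the shelf into the box, y to the left seen along x, z up. Opening behind the lip: y -80 to 80 mm, inner floor at z = 6 mm. Flat hood behind the flap: x 60 to 155, y -90 to 90, top z = 148 mm. Cheeks at |y| 80 to 90 mm slope up like the flap.
- lip (a point): Middle of the lip, over which the tin drops: the straight rear edge, 90 mm above the table, of the flat landing shelf, which reaches 97 mm from the lip towards the robot (-x of the drop box) and 130 mm to either side. Same axes as the drop box.
- flap (a joint): Flap angle, rad: 0 shut, grows as it swings down into the box; 0.88 vertical, stop 1.2. A light spring shuts it; at shelf height 1 to 3 N opens it. An upright finger with its tip just above the shelf, moved along +x of the box, has it 0.25 rad open with the finger's front 27 mm past the lip, about 0.7 rad at 52 mm; the finger meets the hinge and hood at about 57 mm.
- flap_hinge (a point): Middle of the hinge axis along the upper edge of the flap, at x = 60, z = 140 mm of the drop box; axis along y. Shut, the flap slopes from here down towards the lip.
- flap_edge (a point): Middle of the free lower edge of the flap, a plain aluminium plate 152 mm wide (y -76 to 76 mm of the drop box), 74 mm long, 4 mm thick. Shut, this edge lies 3 mm behind and 3 mm above the lip.
- tin_center (a point): Centre of the small flat round steel pocket tin, 34 mm in diameter, 18 mm tall, about 30 g, loose, lying flat on the landing shelf, 35 to 60 mm in front of the lip and up to 35 mm left or right of its middle. Centre 9 mm above the shelf, z axis up through the lid.
- jar: Bystander, loose, leave alone: small lidded amber glass jar, 28 mm across, 42 mm tall, at the left (+y) end of the landing shelf. Origin at its underside.
- peg: Bystander, loose, leave alone: wooden clothes peg lying at the right (-y) end of the landing shelf, 60 x 10 x 10 mm. Origin at its underside.
- clip_stand: Bystander, loose, leave alone: chrome spring clip on a slim stand, foot 68 mm across, 132 mm tall, standing behind and left of the drop box. Origin at its underside.
- acrylic_box: Bystander, loose, leave alone: clear acrylic box with sliding lid, 122 x 92 x 70 mm, left of the drop box. Origin at its underside.
- bowl: Bystander, loose, leave alone: brown ceramic bowl, 120 mm across, 55 mm tall, right of the drop box. Origin at its underside.
- lint_roller: Bystander, loose, leave alone: lint roller lying on its side with a green handle, 225 mm long, 48 mm tall, on the left near the robot. Origin at its underside.
- scoop: Bystander, loose, leave alone: steel scoop, 160 mm long, 32 mm tall, on the right near the robot. Origin at its underside.

How it is judged:
On the way, in this order (a step that is already met when the one before it is completed fails the run):
1. a finger holds the flap clearly open (over 0.2 rad) while the tin still lies on the shelf, its centre short of the lip (contact force between the fingers and flap above 0.15 N and value of joint flap above 0.2 rad and x of tin_center in the frame of dropbox below 0.003 m and z of tin_center in the frame of dropbox above 0.094 m), for 0.1 s.
2. the tin has dropped through the opening into the box while a finger still holds the flap open (over 0.3 rad) (contact force between the fingers and flap above 0.15 N and value of joint flap above 0.3 rad and z of tin_center in the frame of dropbox below 0.06 m and x of tin_center in the frame of dropbox between 0.003 and 0.15 m and y of tin_center in the frame of dropbox between -0.08 and 0.08 m), for 0.1 s.
At the end, for the whole second after the job is handed in: The tin lies inside the drop box, its centre lower than 50 mm above the table, and the flap has closed (within 0.06 rad of shut) (x of tin_center in the frame of dropbox between 0.003 and 0.15 m and y of tin_center in the frame of dropbox between -0.08 and 0.08 m and z of tin_center in the frame of dropbox below 0.05 m and value of joint flap below 0.06 rad); the robot touches nothing.
It fails at once if the tin is lifted or carried (its centre rises more than 12 mm above where it lies on the shelf) (z of tin_center in the frame of dropbox above 0.111 m).
It fails at once if a bystander is displaced by more than 25 mm (distance of any of jar, peg, clip_stand, acrylic_box, bowl, lint_roller, scoop from where it was at the start of the episode above 0.025 m).
It also fails if it takes over 38 s, if anything falls off the work surface, if the arm or the gripper's body presses on something with over 40 N, if the wrist force passes 120 N, or if a joint passes its speed limit or range.

## Working session

There is one attempt and no reset: what is moved stays moved. The work goes in short steps, Python scripts to look and compute and a tool call to move; the robot and the scene stay as the last step left them, time stands still between calls to the robot, and variables do not carry over. Pictures are saved under pics/ and viewed, about 8 in all and at most 12, crops included, and the job is handed in when it is done.

Besides the shell and the picture viewer there is one more tool, called after ">>>" as name(argument=value, ...), one argument or row to a line, values as JSON. jog_arm: Moves the arm, as the interface text tells. Its arguments: {"type":"object","properties":{"moves":{"type":"array"},"grip_force":{"type":"number"}},"required":["moves"]}

```bash
mkdir -p pics; python3 - <<'E'
from cell import arm, imaging
import cv2,numpy as np
print(arm.observe())
for n in("scene","top"):
    im=imaging.get_image(n); cv2.imwrite(f"pics/{n}0.png",cv2.resize(im[:,:,::-1],(800,600),interpolation=cv2.INTER_CUBIC))
    print(n,imaging.camera_params(n))
print(imaging.camera_params("wrist"))
E
```

```text
{'clock': 0.0, 'joints': array([-1.38660511,  0.4352231 ,  0.02494632,  1.57410839, -0.0115859 ,
        1.13400971, -0.07508414]), 'dq': array([ 0.00013994,  0.00122155,  0.00017996,  0.00137258, -0.00054917,
        0.00117206,  0.00124824]), 'joint_efforts': array([-7.63269636e-04, -6.67846584e+01,  9.84681845e-01, -3.14469230e+01,
       -6.05832646e-02,  4.25973139e-02,  1.79173753e-04]), 'position': array([0.17670019, 0.59898354, 0.24294022]), 'ee_rot': array([-4.48973495e-01, -3.10926025e+00,  2.51591595e-03]), 'force': array([-0.05173675,  0.31495652,  0.79965442]), 'ft_torque': array([-0.00943707,  0.03402127,  0.02208364]), 'width': 1.0033935957662667}
scene {'fx': 491.53125285180596, 'fy': 491.53125285180596, 'cx': 250.60821976298743, 'cy': 195.4213952460428, 'dist': array([0.0511154, 0.       , 0.       , 0.       , 0.       ]), 'rvec': array([ 1.4475267 ,  2.02367519, -0.92766471]), 'tvec': array([ 0.14515721, -0.22676021,  1.79478829])}
top {'fx': 406.5457302624491, 'fy': 406.5457302624491, 'cx': 254.1873507329784, 'cy': 191.1169404668572, 'dist': array([-0.12049198,  0.        ,  0.        ,  0.        ,  0.        ]), 'rvec': array([ 2.15174718, -2.12821037,  0.1750522 ]), 'tvec': array([0.02855158, 0.52533986, 1.29969714])}
{'fx': 313.6360481457004, 'fy': 313.6360481457004, 'cx': 254.6143210491088, 'cy': 190.20272300113632, 'dist': array([-0.06933281,  0.        ,  0.        ,  0.        ,  0.        ]), 'hand_eye': array([[ 2.06006128e-04, -9.51094475e-01, -3.08900077e-01,
         8.41608161e-02],
       [ 9.99999254e-01, -1.76017278e-04,  1.20885381e-03,
         3.83146599e-04],
       [-1.20410593e-03, -3.08900095e-01,  9.51093729e-01,
        -1.40246046e-01],
       [ 0.00000000e+00,  0.00000000e+00,  0.00000000e+00,
         1.00000000e+00]])}
```

View pics/top0.png

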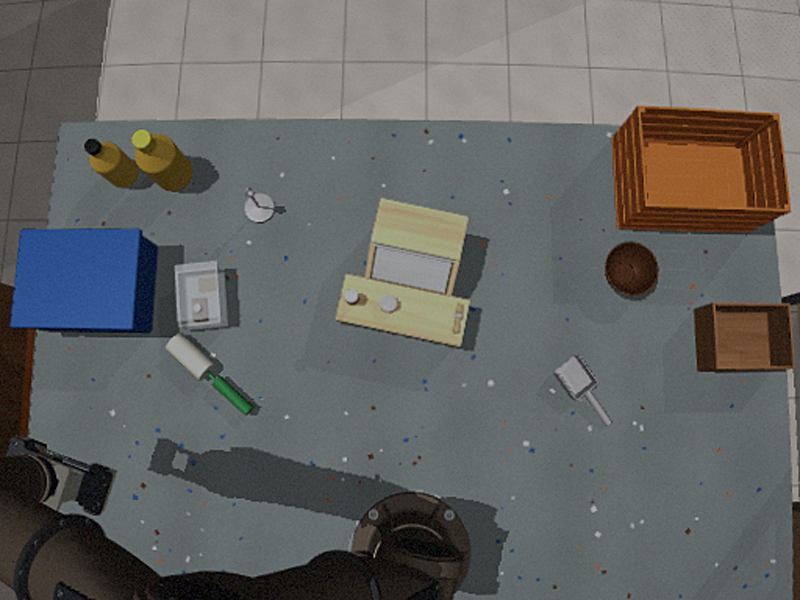

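View pics/scene0.png

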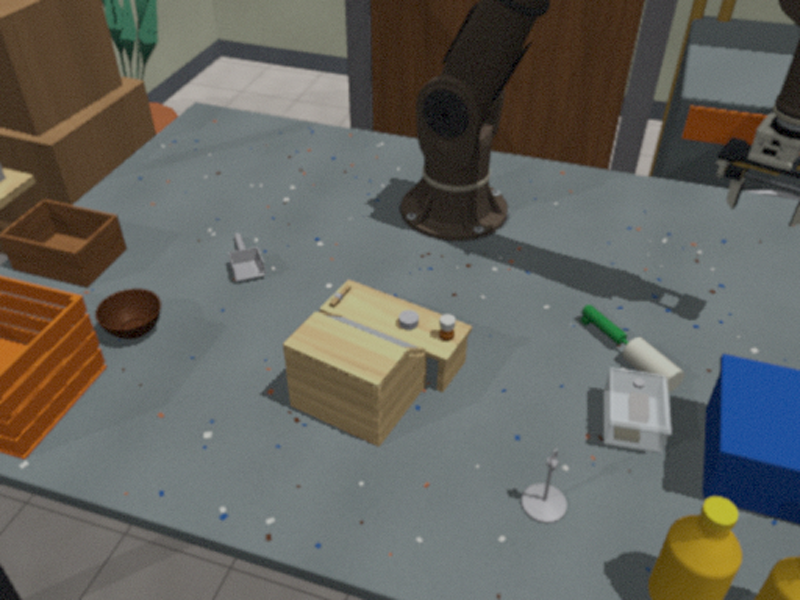

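Top view: shelf corners (upscaled px) about (344,276), (336,321), (463,347), (470,298), hood (380,199), (468,216), tin top (388,303), jar (351,297), peg (458,318). Next I fit the box pose.

```bash
cat > h.py <<'E'
import numpy as np,cv2
from scipy.optimize import least_squares
from scipy.spatial.transform import Rotation as R
def proj(P,c,rv=None,tv=None):
    rv=c["rvec"] if rv is None else rv; tv=c["tvec"] if tv is None else tv
    return cv2.projectPoints(np.float64(P).reshape(-1,3),rv,tv,np.array([[c["fx"],0,c["cx"]],[0,c["fy"],c["cy"]],[0,0,1]]),c["dist"])[0].reshape(-1,2)
def bw(q,P):
    P=np.atleast_2d(P).astype(float); c,s=np.cos(q[2]),np.sin(q[2])
    return np.c_[q[0]+c*P[:,0]-s*P[:,1],q[1]+s*P[:,0]+c*P[:,1],P[:,2]]
def wristext(c,pos,rot):
    T=np.eye(4);T[:3,:3]=R.from_rotvec(rot).as_matrix();T[:3,3]=pos
    E=np.linalg.inv(T@c["hand_eye"]); return R.from_matrix(E[:3,:3]).as_rotvec(),E[:3,3]
E
python3 - <<'E'
from h import *; from cell import imaging
c=imaging.camera_params("top"); c2=imaging.camera_params("scene")
B=[[0,.13,.09],[-.097,.13,.09],[-.097,-.13,.09],[0,-.13,.09],[.155,.09,.148],[.155,-.09,.148],[.06,.09,.148]]
px=np.array([[344,276],[336,321],[463,347],[470,298],[380,199],[468,216],[371,244]])/1.5625
B2=[[-.097,.13,.09],[-.097,-.13,.09],[.155,.09,.148],[.155,-.09,.148],[0,.13,.09]]
p2=np.array([[470,330],[350,283],[377,383],[287,343],[441,353]])/1.5625
f=lambda q:np.r_[(proj(bw(q,B),c)-px).ravel()]
r=least_squares(f,[.6,0,0]);q=r.x;print("box",q,np.degrees(q[2]));print(r.fun.reshape(-1,2).round(1))
print((proj(bw(q,B2),c2)-p2).round(1))
for n,p,z in(("tin",(388,303),.108),("jar",(351,296),.132),("peg",(458,318),.1)):
    g=least_squares(lambda u:(proj(bw(q,[[u[0],u[1],z]]),c)-np.array(p)/1.5625).ravel(),[0,0]).x; print(n,g,bw(q,[[*g,z]]))
E
```

```text
box [ 0.54079444  0.01221271 -0.1835217 ] -10.515019028752542
[[ 1.2 -0.5]
 [ 0.   0.2]
 [-0.4 -0.5]
 [ 0.5  1. ]
 [-0.4 -0.1]
 [-0.1 -0.2]
 [-0.8  0.1]]
[[ 1.1 -5.3]
 [-1.8 -4. ]
 [ 2.3 -1. ]
 [-2.  -0.9]
 [ 4.1  1.5]]
tin [-0.04234312  0.03341887] [[0.5052611  0.05279771 0.108     ]]
jar [-0.04635513  0.10672138] [[0.51469368 0.12560143 0.132     ]]
peg [-0.043845   -0.11043585] [[ 0.47753192 -0.08836719  0.1       ]]
```

>>> jog_arm(
  moves=[
    {"fingers":-0.78,"xyz":[-24,-25,0],"angular":[0,0,-0.27]},
    {"fingers":-0.78,"xyz":[-24,-25,0],"angular":[0,0,-0.27]},
    {"fingers":-0.78,"xyz":[-24,-25,0],"angular":[0,0,-0.27]},
    {"fingers":-0.78,"xyz":[-24,-25,0],"angular":[0,0,-0.27]},
    {"fingers":-0.78,"xyz":[-24,-25,0],"angular":[0,0,-0.27]},
    {"fingers":-0.78,"xyz":[-47.1,-49,4.8],"angular":[0,0,-0.548]},
    {"fingers":-0.78,"xyz":[-47.1,-49,4.8],"angular":[0,0,-0.548]},
    {"fingers":-0.78,"xyz":[-47.1,-49,4.8],"angular":[0,0,-0.548]},
    {"fingers":-0.78,"xyz":[-47.1,-49,4.8],"angular":[0,0,-0.548]},
    {"fingers":-0.78,"xyz":[-47.1,-49,4.8],"angular":[0,0,-0.548]},
    {"fingers":-0.78,"xyz":[-47.1,-49,4.8],"angular":[0,0,-0.548]},
    {"fingers":-0.78,"xyz":[-47.1,-49,4.8],"angular":[0,0,-0.548]},
  ],
)

```text
clock: 1.6
position: [0.4908, -0.0087, 0.1951]
ee_rot: [0.397, -3.116, 0.003]
force: [0.0, 1.0, -0.6]
width: 0.886
```

```bash
python3 - <<'E'
from h import *; from cell import arm,imaging
s=arm.observe(); im=imaging.get_image("wrist"); c=imaging.camera_params("wrist")
print(s["position"],s["ee_rot"],s["width"])
np.savez("w1.npz",im=im,p=s["position"],r=s["ee_rot"])
rv,tv=wristext(c,s["position"],s["ee_rot"]); q=[.5408,.0122,-.1835]
o=cv2.resize(im[:,:,::-1],None,fx=1.5625,fy=1.5625,interpolation=cv2.INTER_CUBIC).copy()
def pl(P,col,cl=False): cv2.polylines(o,[np.int32(proj(P,c,rv,tv)*1.5625)],cl,col,1)
pl(bw(q,[[0,.13,.09],[-.097,.13,.09],[-.097,-.13,.09],[0,-.13,.09]]),(0,0,255),True)
a=np.linspace(0,6.3,40); pl(bw(q,np.c_[-.042+.017*np.cos(a),.033+.017*np.sin(a),a*0+.108]),(255,0,0))
M=R.from_rotvec(s["ee_rot"]).as_matrix()
for sg in(-1,1):
    g=.041*sg; P=np.array([[.0095,g,.017],[-.0095,g,.017],[-.0095,g+.019*sg,.017],[.0095,g+.019*sg,.017]]); pl(P@M.T+s["position"],(0,255,0),True)
cv2.imwrite("pics/w1.png",o)
E
```

```text
[ 0.49076111 -0.0086772   0.19514292] [ 0.39728411 -3.11578616  0.00333226] 0.8864674648215628
```

View pics/w1.png

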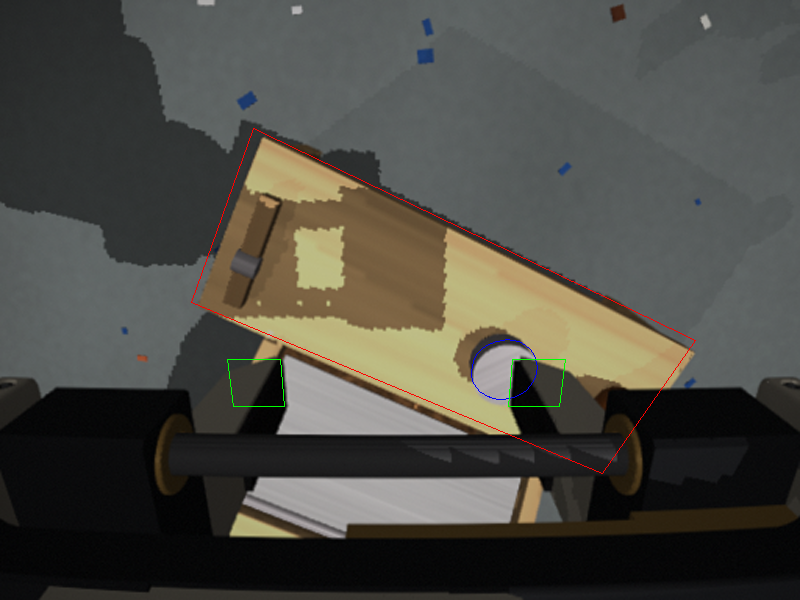

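The wrist view shows the shelf outline about 3–5 mm inside my prediction, and the tin at about (505,372), matching well. The peg is at upper left. I'll zoom in to refine the corners and fingertip shape.

```bash
python3 - <<'E'
from h import *
im=np.load("w1.npz")["im"][:,:,::-1]
b=cv2.convertScaleAbs(im,alpha=1.6,beta=30)
o=cv2.resize(b[75:320,110:455],None,fx=2.3,fy=2.3,interpolation=cv2.INTER_CUBIC)
cv2.imwrite("pics/w1z.png",o);print(o.shape)
E
```

```text
(564, 793, 3)
```

View pics/w1z.png

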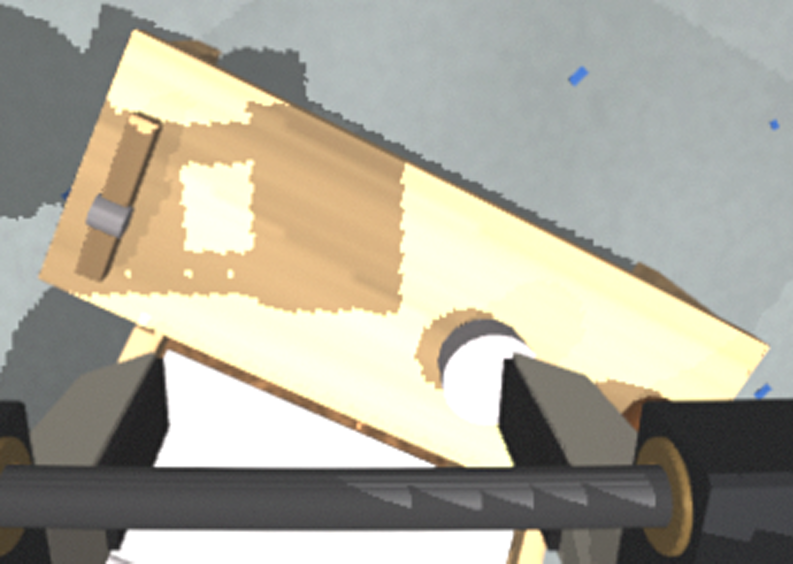

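```bash
python3 - <<'E'
from h import *; from cell import imaging
c=imaging.camera_params("top"); w=imaging.camera_params("wrist"); d=np.load("w1.npz"); rv,tv=wristext(w,d["p"],d["r"])
un=lambda p:np.array(p)/2.3+[110,75]
WB=[[-.097,-.13,.09],[0,-.13,.09],[-.097,.13,.09]]; wp=un([[135,30],[40,277],[768,346]])
f=lambda q:(proj(bw(q,WB),w,rv,tv)-wp).ravel()
r=least_squares(f,[.54,.01,-.18]);q=r.x;print("box wrist",q,np.degrees(q[2]),r.fun.round(1))
g=least_squares(lambda u:(proj(bw(q,[[u[0],u[1],.108]]),w,rv,tv)-un([490,381])).ravel(),[0,0]).x;print("tin",g,bw(q,[[*g,.108]]))
psi=np.radians(27);n=np.array([np.cos(psi),np.sin(psi)]);t=np.array([n[1],-n[0]])
tcp=g-(17+9.5+4)/1000*n+.0515*t
T=bw(q,[[*tcp,.111]])[0];print("tcp box",tcp,"world",T)
M=R.from_rotvec(d["r"]).as_matrix(); print("tool shift cm",(M.T@(T-d["p"])*100).round(2))
yaw=np.arctan2(-M[1,0],-M[0,0]);print("turn about tool z",-(q[2]+psi-yaw), "tool z",M[:,2], "commanded vs meas")
E
```

```text
box wrist [ 0.54531491  0.01493329 -0.2041677 ] -11.69794740255272 [-0.4 -1.  -1.4  0.9  1.9  1. ]
tin [-0.04383027  0.03033617] [[0.50854571 0.05352606 0.108     ]]
tcp box [-0.04762546 -0.02939738] world [ 0.49271824 -0.00419734  0.111     ]
tool shift cm [-0.31  0.4   8.41]
turn about tool z -0.013427013543886812 tool z [-3.05606273e-04 -2.17791409e-03 -9.99997582e-01] commanded vs meas
```

>>> jog_arm(
  moves=[
    {"fingers":-1,"xyz":[-0.2,0,0],"angular":[0,0,-0.02]},
    {"fingers":-1,"xyz":[-0.2,0,0],"angular":[0,0,-0.02]},
    {"fingers":-1,"xyz":[-0.2,0,2],"angular":[0,0,-0.02]},
    {"fingers":-1,"xyz":[-0.2,0,4],"angular":[0,0,-0.02]},
    {"fingers":-1,"xyz":[-0.2,0,5.5],"angular":[0,0,-0.02]},
    {"fingers":-1,"xyz":[-0.2,0,5.5],"angular":[0,0,-0.02]},
    {"fingers":-1,"xyz":[-0.2,0,5.5],"angular":[0,0,-0.02]},
  ],
)

```text
clock: 2.52
position: [0.4922, -0.003, 0.1413]
ee_rot: [-0.441, 3.11, 0.0]
force: [0.0, -0.3, -0.7]
width: 0.994
```

```bash
cat > look.py <<'E'
import sys
from h import *; from cell import arm,imaging
s=arm.observe(); q=[.5435,.0138,-.197]
M=R.from_rotvec(s["ee_rot"]).as_matrix(); p=s["position"]
C,S=np.cos(q[2]),np.sin(q[2]); b=np.array([[C,S],[-S,C]])@(p[:2]-q[:2])
print(s["clock"],p.round(4),"box",b.round(4),"psi",np.degrees(np.arctan2(-M[1,0],-M[0,0])-q[2]),"F",s["force"].round(2),s["width"],M[:,2].round(3))
n=sys.argv[1]
o=[]
for k,(x,y,z,f) in {"scene":(190,165,120,3.3),"wrist":(100,100,320,1.25)}.items():
    i=imaging.get_image(k)[:,:,::-1]; cv2.imwrite(f"pics/{k}{n}_raw.png",i)
    h=int(z*.75); o.append(cv2.resize(i[y:y+h,x:x+z],(400,300),interpolation=cv2.INTER_CUBIC))
cv2.imwrite(f"pics/look{n}.png",cv2.resize(np.hstack(o),None,fx=1,fy=1))
E
python3 look.py 2
```

```text
2.525 [ 0.4922 -0.003   0.1413] box [-0.047  -0.0265] psi 27.41538374885702 F [ 0.04 -0.3  -0.71] 0.9942588315214631 [ 0.001  0.    -1.   ]
```

View pics/look2.png

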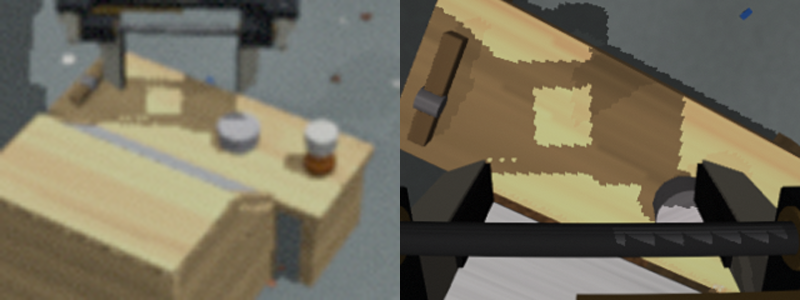

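```bash
python3 - <<'E'
from h import *; from cell import arm,imaging
s=arm.observe(); c=imaging.camera_params("wrist"); rv,tv=wristext(c,s["position"],s["ee_rot"]); M=R.from_rotvec(s["ee_rot"]).as_matrix()
im=cv2.convertScaleAbs(cv2.imread("pics/wrist2_raw.png"),alpha=1.5,beta=20)
o=cv2.resize(im[210:330,260:420],(800,600),interpolation=cv2.INTER_CUBIC)
def pl(P,col): cv2.polylines(o,[np.int32((proj(P,c,rv,tv)-[260,210])*5+2)],True,col,1)
a=np.linspace(0,6.28,60)
for (x,y),col in(((.5085,.0535),(255,0,0)),((.5055,.053),(0,0,255))):
    print((M.T@(np.array([x,y,.108])-s["position"])*1000).round(1))
    for z in(.108,.090): pl(np.c_[x+.017*np.cos(a),y+.017*np.sin(a),a*0+z],col)
P=np.array([[.0095,.046,.017],[-.0095,.046,.017],[-.0095,.056,.017],[.0095,.056,.017]]);pl(P@M.T+s["position"],(0,255,0))
cv2.imwrite("pics/z2.png",o)
E
```

```text
[-31.2  49.9  33.4]
[-28.2  50.3  33.4]
```

View pics/z2.png

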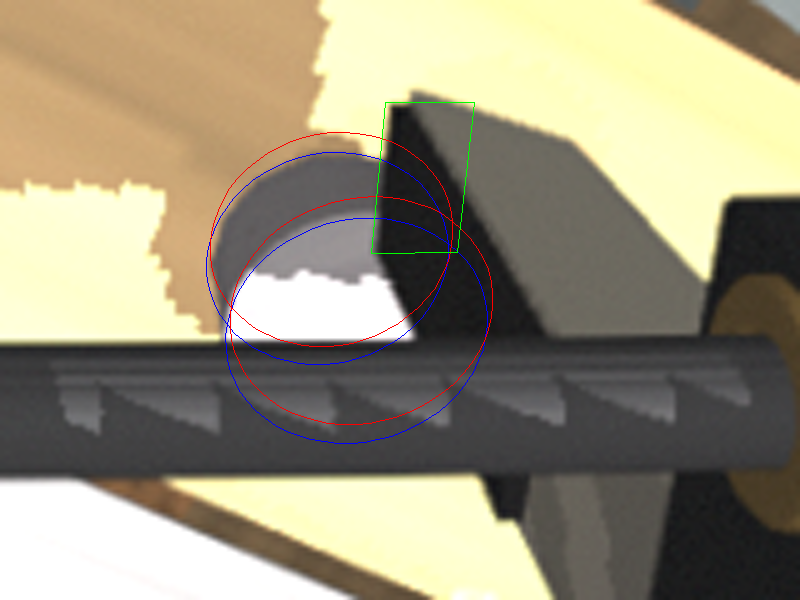

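The overlay (blue) matches the tin, centred 31 mm ahead of the TCP and 50 mm to the side. It will sit on the left finger's front face. I'll shift 3 mm, descend and check.

>>> jog_arm(
  moves=[
    {"fingers":-1,"xyz":[0,-0.3,0.5],"angular":[0,0,0]},
    {"fingers":-1,"xyz":[0,-0.3,1.2],"angular":[0,0,0]},
    {"fingers":-1,"xyz":[0,-0.3,2],"angular":[0,0,0]},
    {"fingers":-1,"xyz":[0,-0.3,2.5],"angular":[0,0,0]},
    {"fingers":-1,"xyz":[0,-0.3,2.8],"angular":[0,0,0]},
    {"fingers":-1,"xyz":[0,-0.3,2.8],"angular":[0,0,0]},
    {"fingers":-1,"xyz":[0,-0.3,2.8],"angular":[0,0,0]},
  ],
)

```text
clock: 3.5
position: [0.4928, -0.0061, 0.1129]
ee_rot: [-0.44, 3.11, 0.0]
force: [0.4, 0.1, 0.1]
width: 0.998
```

```bash
python3 look.py 3
```

```text
3.5 [ 0.4928 -0.0061  0.1129] box [-0.0458 -0.0295] psi 27.393677985408875 F [0.4  0.12 0.13] 0.9982627379962271 [ 0.  0. -1.]
```

View pics/look3.png

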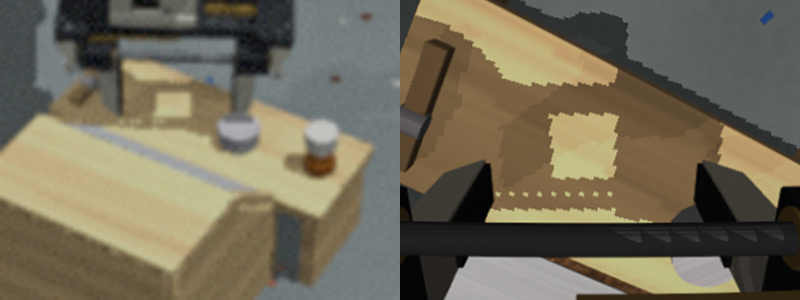

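Both fingers are down without contact; the tin is ahead of the left finger. Now I push to just short of the lip.

>>> jog_arm(
  moves=[
    {"fingers":-1,"xyz":[-0.3,0,0.15],"angular":[0,0,0]},
    {"fingers":-1,"xyz":[-0.7,0,0.15],"angular":[0,0,0]},
    {"fingers":-1,"xyz":[-1.1,0,0.15],"angular":[0,0,0]},
    {"fingers":-1,"xyz":[-1.5,0,0.15],"angular":[0,0,0]},
    {"fingers":-1,"xyz":[-2,0,0.15],"angular":[0,0,0]},
    {"fingers":-1,"xyz":[-2.5,0,0.15],"angular":[0,0,0]},
    {"fingers":-1,"xyz":[-3,0,0.15],"angular":[0,0,0]},
    {"fingers":-1,"xyz":[-3.4,0,0.15],"angular":[0,0,0]},
    {"fingers":-1,"xyz":[-3.8,0,0.15],"angular":[0,0,0]},
    {"fingers":-1,"xyz":[-4.1,0,0.15],"angular":[0,0,0]},
    {"fingers":-1,"xyz":[-4.3,0,0.15],"angular":[0,0,0]},
    {"fingers":-1,"xyz":[-4.3,0,0.15],"angular":[0,0,0]},
  ],
)

```text
clock: 5.1
position: [0.5341, 0.0058, 0.1112]
ee_rot: [-0.44, 3.11, 0.0]
force: [-1.1, 0.1, 0.3]
width: 1.001
```

```bash
sed -i 's/(190,165,120,3.3)/(190,190,100,3.3)/' look.py; python3 look.py 4
```

```text
5.1 [0.5341 0.0058 0.1112] box [-0.0076 -0.0097] psi 27.396816258419303 F [-1.09  0.08  0.29] 1.0008312986842334 [ 0.  0. -1.]
```

View pics/look4.png

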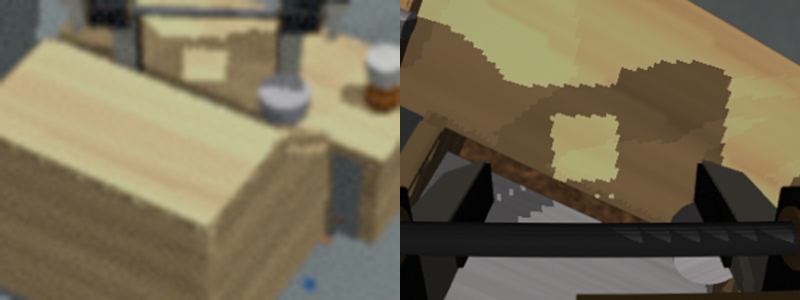

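The flap is opening (about 1.1 N) and the tin is still on the shelf. I'll creep a bit further, hold for step 1, then push over the lip.

>>> jog_arm(
  moves=[
    {"fingers":-1,"xyz":[-0.3,0,0],"angular":[0,0,0]},
    {"fingers":-1,"xyz":[-0.3,0,0],"angular":[0,0,0]},
    {"fingers":-1,"xyz":[-0.5,0,0],"angular":[0,0,0]},
    {"fingers":-1,"xyz":[-0.5,0,0],"angular":[0,0,0]},
    {"fingers":-1,"xyz":[-0.5,0,0],"angular":[0,0,0]},
    {"fingers":-1,"xyz":[-0.7,0,0],"angular":[0,0,0]},
    {"fingers":-1,"xyz":[-0.7,0,0],"angular":[0,0,0]},
    {"fingers":-1,"xyz":[-0.7,0,0],"angular":[0,0,0]},
  ],
)

```text
clock: 6.2
position: [0.5408, 0.0078, 0.1112]
ee_rot: [-0.44, 3.11, 0.0]
force: [-2.0, 0.5, 0.6]
width: 1.004
```

```bash
python3 look.py 5
```

```text
6.2 [0.5408 0.0078 0.1112] box [-0.0015 -0.0065] psi 27.39300054560392 F [-2.    0.47  0.62] 1.0041338305945893 [ 0.  0. -1.]
```

View pics/look5.png

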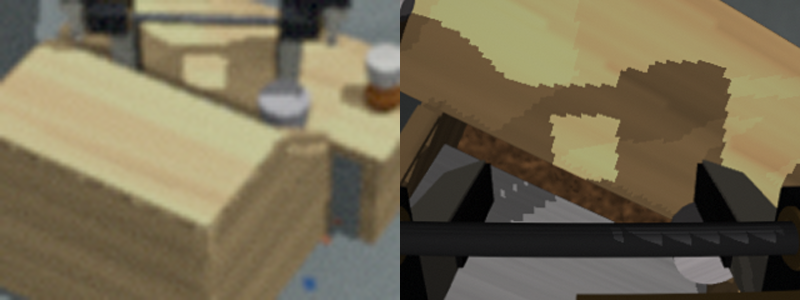

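```bash
python3 - <<'E'
from h import *; from cell import arm,imaging
s=arm.observe(); c=imaging.camera_params("wrist"); rv,tv=wristext(c,s["position"],s["ee_rot"])
for q in([.5435,.0138,-.197],[.5453,.0149,-.204],[.5408,.0122,-.1835]):
  ys=np.linspace(-.076,.076,200); r=lambda P:np.interp((585-400)/1.25+100,*[u for u in proj(bw(q,P),c,rv,tv).T])*1.25-125
  print(q,"lip",r(np.c_[ys*0,ys,ys*0+.09]).round(1),[(t,r(np.c_[ys*0+.06-.074*np.sin(.88-t),ys,ys*0+.14-.074*np.cos(.88-t)]).round(1)) for t in(.15,.2,.25,.3,.35)])
im=cv2.imread("pics/wrist5_raw.png"); x=248; print([(round((i-100)*1.25),im[i,x].tolist()) for i in range(225,268,2)])
E
```

```text
[0.5435, 0.0138, -0.197] lip 177.8 [(0.15, np.float64(194.9)), (0.2, np.float64(198.1)), (0.25, np.float64(201.5)), (0.3, np.float64(205.2)), (0.35, np.float64(209.2))]
[0.5453, 0.0149, -0.204] lip 181.0 [(0.15, np.float64(198.0)), (0.2, np.float64(201.2)), (0.25, np.float64(204.6)), (0.3, np.float64(208.2)), (0.35, np.float64(212.1))]
[0.5408, 0.0122, -0.1835] lip 172.9 [(0.15, np.float64(190.2)), (0.2, np.float64(193.4)), (0.25, np.float64(196.9)), (0.3, np.float64(200.7)), (0.35, np.float64(204.7))]
[(156, [116, 169, 171]), (159, [114, 166, 169]), (161, [113, 166, 171]), (164, [112, 164, 169]), (166, [110, 163, 169]), (169, [108, 159, 169]), (171, [104, 153, 168]), (174, [106, 155, 169]), (176, [107, 157, 170]), (179, [78, 116, 135]), (181, [32, 53, 77]), (184, [32, 53, 78]), (186, [31, 51, 74]), (189, [31, 51, 75]), (191, [30, 50, 73]), (194, [31, 51, 74]), (196, [26, 43, 64]), (199, [25, 42, 62]), (201, [28, 45, 66]), (204, [31, 52, 77]), (206, [32, 54, 78]), (209, [95, 98, 102])]
```

The image gives a flap angle of about 0.3 rad with the tin short of the lip, so step 1 holds. Next I push it over.

>>> jog_arm(
  moves=[
    {"fingers":-1,"xyz":[-0.3,-0.1,0],"angular":[0,0,0]},
    {"fingers":-1,"xyz":[-0.6,-0.2,0],"angular":[0,0,0]},
    {"fingers":-1,"xyz":[-0.9,-0.3,0],"angular":[0,0,0]},
    {"fingers":-1,"xyz":[-1.2,-0.4,0],"angular":[0,0,0]},
    {"fingers":-1,"xyz":[-1.4,-0.4,0],"angular":[0,0,0]},
    {"fingers":-1,"xyz":[-1.4,-0.4,0],"angular":[0,0,0]},
    {"fingers":-1,"xyz":[-1.4,-0.4,0],"angular":[0,0,0]},
    {"fingers":-1,"xyz":[-1.4,-0.4,0],"angular":[0,0,0]},
  ],
)

```text
clock: 7.3
position: [0.5552, 0.0077, 0.1113]
ee_rot: [-0.44, 3.111, 0.0]
force: [-2.0, 1.0, 0.1]
width: 1.0
```

```bash
python3 look.py 6
```

```text
7.3 [0.5552 0.0077 0.1113] box [ 0.0127 -0.0037] psi 27.39147492580408 F [-2.02  0.99  0.08] 1.0000994367329972 [ 0.  0. -1.]
```

View pics/look6.png

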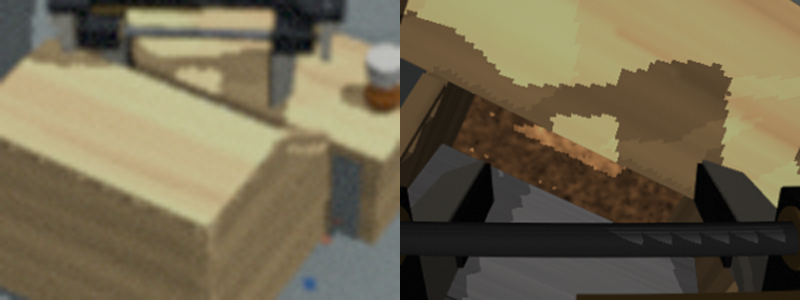

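>>> jog_arm(
  moves=[
    {"fingers":-1,"xyz":[-0.2,-0.1,0],"angular":[0,0,0]},
    {"fingers":-1,"xyz":[-0.2,-0.1,0],"angular":[0,0,0]},
    {"fingers":-1,"xyz":[-0.2,-0.1,0],"angular":[0,0,0]},
    {"fingers":-1,"xyz":[-0.2,-0.1,0],"angular":[0,0,0]},
  ],
)

```text
clock: 7.9
position: [0.5575, 0.0075, 0.1112]
ee_rot: [-0.44, 3.111, 0.0]
force: [-1.5, 0.8, -0.5]
width: 1.003
```

```bash
python3 - <<'E'
from h import *; from cell import arm,imaging
s=arm.observe();print(s["clock"],s["position"],s["force"])
i=imaging.get_image("wrist")[:,:,::-1]; j=imaging.get_image("scene")[:,:,::-1]
f=lambda a:cv2.convertScaleAbs(cv2.resize(a,(800,300),interpolation=cv2.INTER_CUBIC),alpha=2.2,beta=20)
cv2.imwrite("pics/z7.png",np.vstack([f(i[170:320,100:500]),cv2.resize(j[190:250,180:340],(800,300),interpolation=cv2.INTER_CUBIC)]))
E
```

```text
7.9 [0.55749937 0.00746026 0.11120979] [-1.46401503  0.76734212 -0.5341476 ]
```

View pics/z7.png

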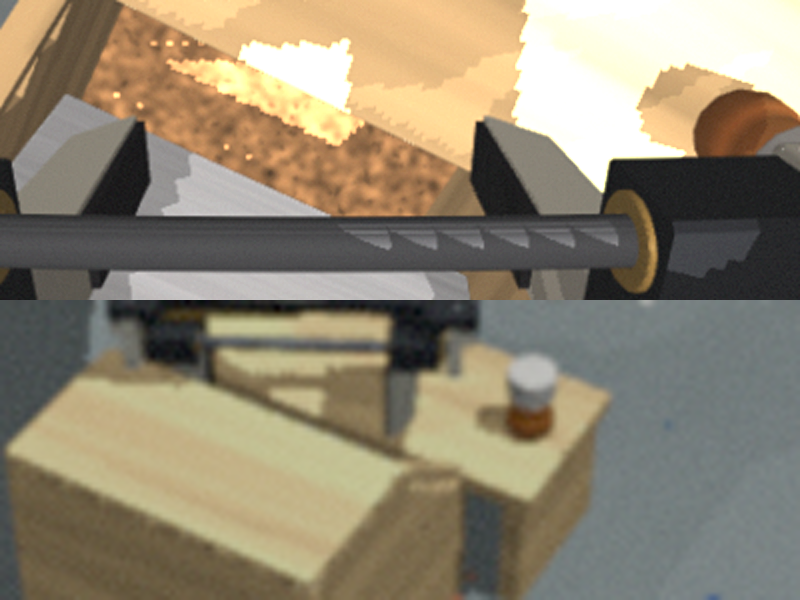

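The opening is clear, and the tin shows neither on the shelf nor at the lip. To make sure it isn't leaning out of sight, I'll sweep the left finger just over the lip with the flap still held, then draw back.

>>> jog_arm(
  moves=[
    {"fingers":-1,"xyz":[-0.2,0,0],"angular":[0,0,0.05]},
    {"fingers":-1,"xyz":[-0.4,0,0],"angular":[0,0,0.1]},
    {"fingers":-1,"xyz":[-0.4,0,0],"angular":[0,0,0.1]},
    {"fingers":-1,"xyz":[-0.4,0,0],"angular":[0,0,0.1]},
    {"fingers":-1,"xyz":[-0.4,0,0],"angular":[0,0,0.1]},
    {"fingers":-1,"xyz":[-0.2,0,0],"angular":[0,0,0.05]},
    {"fingers":-1,"xyz":[0,0,0],"angular":[0,0,0]},
    {"fingers":-1,"xyz":[0,0,0],"angular":[0,0,0]},
  ],
)

```text
clock: 9.0
position: [0.5571, 0.0068, 0.1112]
ee_rot: [0.439, -3.11, 0.0]
force: [-2.7, 0.1, -0.0]
width: 1.0
```

>>> jog_arm(
  moves=[
    {"fingers":-1,"xyz":[1,0.2,0],"angular":[0,0,0]},
    {"fingers":-1,"xyz":[2,0.4,0],"angular":[0,0,0]},
    {"fingers":-1,"xyz":[3,0.5,0],"angular":[0,0,0]},
    {"fingers":-1,"xyz":[4,0.5,0],"angular":[0,0,0]},
    {"fingers":-1,"xyz":[5,0.5,0],"angular":[0,0,0]},
    {"fingers":-1,"xyz":[6,0.5,0],"angular":[0,0,0]},
    {"fingers":-1,"xyz":[6,0.5,-3],"angular":[0,0,0]},
    {"fingers":-1,"xyz":[8,0.5,-8],"angular":[0,0,0]},
    {"fingers":-1,"xyz":[13,0.5,-12],"angular":[0,0,0]},
    {"fingers":-1,"xyz":[16,0.5,-12],"angular":[0,0,0]},
    {"fingers":-1,"xyz":[16,0.5,-12],"angular":[0,0,0]},
    {"fingers":-1,"xyz":[16,0.5,-12],"angular":[0,0,0]},
  ],
)

```text
clock: 10.5
position: [0.4028, -0.0321, 0.2313]
ee_rot: [-0.44, 3.11, 0.0]
force: [-0.5, 0.4, 1.1]
width: 0.999
```

```bash
python3 - <<'E'
from h import *; from cell import arm,imaging
s=arm.observe();print(s["clock"],s["position"],s["force"])
o=[imaging.get_image(k)[:,:,::-1] for k in("scene","top","wrist")]
r=lambda a:cv2.resize(a,(400,300),interpolation=cv2.INTER_CUBIC)
cv2.imwrite("pics/z8.png",np.vstack([np.hstack([r(o[0][170:290,175:335]),r(o[1][115:235,200:360])]),np.hstack([r(o[2]),r(o[2][250:384,150:330])])]))
E
```

```text
10.5 [ 0.40276439 -0.03208278  0.23129049] [-0.4929759   0.40658755  1.10793532]
```

View pics/z8.png

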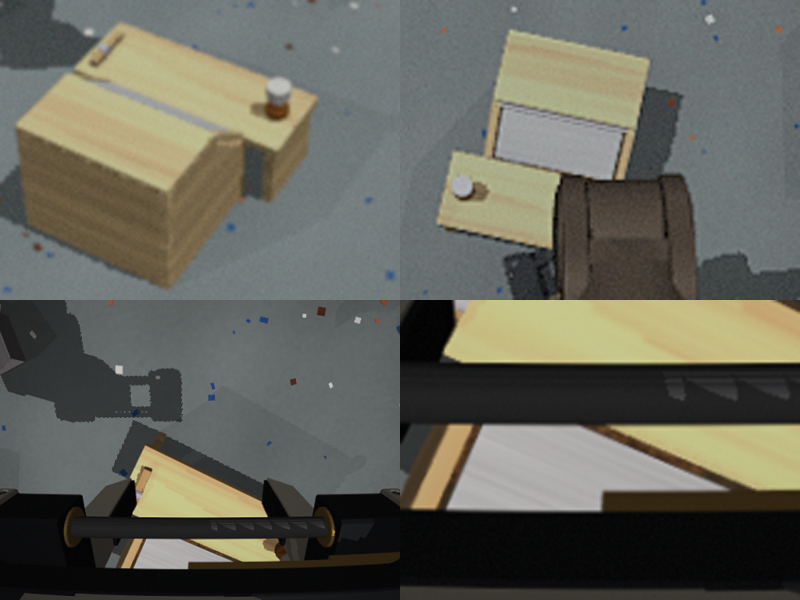

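The flap lies shut, the shelf is clear of the tin, and the jar and peg are in place. The arm is free, so I'll hand in.

```bash
python3 -c "
from cell import job; print(job.sign_off())"
```

```text
the job is handed in; nothing more can be done
None
```

The tin is off the shelf and, as far as I can tell, in the box. I signed off with the flap looking shut at about 10.7 s of the 38 s. No camera could see inside the closed box, so I infer the tin's final position from its absence on the shelf, at the lip and around the box.

- **Flap opening:** I turned the open gripper about 27° to the box. The right finger swung the flap to about 0.3 rad, measured in the wrist image. I worked the tin's centre out to be about 3 mm short of the lip at that point, and held there.
- **Pushing the tin in:** The left finger then pushed the tin over the lip while the flap stayed open, with about 2 N on the wrist. I also swept that finger just past the lip in case the tin was leaning out of sight, then drew back.
- **Last images:** The flap looks flat shut. The jar and peg are where they were, and the arm touches nothing. I did not check the other loose objects again, but the arm never came near them while low.
- **Disagreement:** The top and wrist cameras put the box about 5 mm and 1.2° apart. I used a value in between, and it matched the wrist image of the lip to within about 1 mm.

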